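# Index the condiment carousel and seat the blue jar

### The job

Turn the condiment carousel one hole clockwise, so that its empty steel seat comes to the white mark on the base: draw up the red spring knob, swing the plate round with it, and let the pin drop fully into the next hole. Then set the blue jar gently into that empty seat, so that it stands upright and centred in it, and let go. Keep the white jar standing in its own seat, do not tip any jar over, and leave the green jar, the lemon and the pepper mill where they are.

Things in the scene. Friction and masses are not known exactly. Their poses are not given: they have to be found in the camera images.
- carousel: Condiment carousel, fixed: dark base 280 mm across, steel index ring on it (top 20 mm up) with six 14 mm holes every 60 degrees at radius 122 mm. Above turns a wood plate 210 mm across, top 34 mm up, with two steel seats 180 degrees apart and the red knob on an ear midway between. Origin: centre of the underside, on the upright turning axis; z up, white mark on the -x side.
- plate (a joint): Turn of the wood plate, rad: 0 at the start (pin in a hole), growing clockwise seen from above; the next hole is at 1.047, where the empty seat faces the white mark. A pin in its hole has about 0.016 rad of play. It turns easily (friction about 0.06 N m); seats, knob and white jar ride with it.
- plunger (a joint): Lift of the red knob and its pin, m: 0 fully down in a hole, 0.008 riding on the ring between holes (plate locked below about 0.006), 0.018 at the upper stop. A spring pulls it down with 4 N at the bottom, 7 N at the top. The pin is 10 mm thick, round-nosed; let go within 3 mm of a hole it drops in.
- knob (a point): Middle of the red knob's grip: an upright round plastic knob 22 mm across with a 24 mm head, 48 to 87 mm above the worktop with the pin down; this point is 70 mm up and 122 mm from the turning axis. It moves with the plate and the pin.
- empty_seat (a point): Centre of the empty seat's inner floor, 38 mm above the worktop, 62 mm from the turning axis. The seat is a polished steel bowl, 86 mm across at the rim, its rim 56 mm above the worktop; inside a cone of 45 degrees narrows to a flat floor about 30 mm across. A jar lowered up to 6 mm off centre slides home to the middle.
- full_seat (a point): The same point of the other seat, in which the white jar stands.
- mark (a point): Top of the white tab at the edge of the carousel's base, 149 mm from the turning axis, 12 mm above the worktop: the empty seat shall come to face it.
- blue_jar: Blue round-bottomed condiment jar with white band and domed steel cap, closed and solid, 92 mm high, about 0.16 kg: straight side 56 mm across from 20 to 66 mm above its foot, cap 49 mm across above; the base rounds in to a flat foot 28 mm across, so it tips easily. Origin: centre of the foot; z up its axis. It stands on the worktop.
- green_jar: Green jar of the same shape and size, a bystander standing on the worktop; blue and green may change places.
- white_jar: White jar of the same shape and size, standing in the other seat of the carousel; it rides along as the plate turns.
- lemon: Lemon, 71x53x51 mm, a bystander on the worktop left of the carousel. Origin: centre of the underside.
- pepper_mill: Dark wood pepper mill, 58 mm across, 170 mm high, a bystander on the worktop left of the carousel. Origin: centre of the underside.
There are look-alikes about, which are no part of the job. What is shaped like the blue_jar but purple or turquoise is not meant.

How it is judged:
By the outcome, as a careful person would: the job done as asked, in the order asked, and still so for the second after the job is handed in, with the robot touching nothing.
It also fails if it takes over 61 s, if anything falls off the work surface, if the arm or the gripper's body presses on something with over 40 N, if the wrist force passes 120 N, or if a joint passes its speed limit or range.

### The arm

A 7-joint arm with a two-finger parallel gripper is mounted at the origin on a cart in front of the work surface, level with it; the furniture and walls round the work are solid. World frame = base frame: x ahead of the robot, y to its left, z up, the work surface at z = 0. Lengths are in m, angles in rad, forces in N, time in s.
With the tool pointing down it reaches from about 0.4 to 0.85 m from the base axis. Payload 10.4 kg.
Tool frame: the origin (TCP) lies midway between the tips of the shut fingers; the grasp point (between the pads) lies 19 mm behind it; z points along the fingers, y is the direction in which the jaws open and shut (so a half turn about z gives the same grasp; the last joint's range is limited). The gripper opens to 85 mm and grips with 20 to 120 N. Pads are 22 mm wide; open, the fingers measure 114 mm over their backs; the gripper's body (76 mm by 85 mm) begins 54 mm behind the grasp point. The pads swing forward as they close: fully open they stand 13 mm farther back than shut.
Start: joints at [-1.25, 0.332, -0.065, 1.46, 0.022, 1.35, -0.088], TCP at [0.211, 0.588, 0.231] pointing down, gripper open.
Joint ranges: [-2.6, 2.6], [-0.5, 2.12], [-1.47, 1.34], [0.16, 2.42], [-1.27, 4.41], [0.06, 2.06], [-2.6, 2.6]. Speed limits (rad/s): [2.22, 2.22, 2.79, 2.79, 3.14, 3.14, 3.14].

### API

Orientations are given as a unit quaternion [x, y, z, w].
In Python, from bench import readout, viewer, bot gives the robot as it stands.
- The arm moves only by the shell command python3 -m inch 'ROWS' [OPENING] [FORCE]. ROWS is JSON, a list of rows, each an object of numbers: "tx", "ty", "tz": the shift along the tool's x, y, z in mm; "roll": the turn about the tool's z in rad. In form: [{"tx": .., "ty": .., "tz": .., "roll": ..}, ...]. A call has 1 to 10 rows; each row is the pose to reach, as a shift and turn from the pose commanded when the call began, along the tool's axes at that moment; what a row does not reach only later rows make up. A row lasts 1/8 s, in which the tool goes at most 62.5 mm and 10.7 degrees, less where a joint would pass 70% of its speed; a pose out of reach is approached as far as the arm can. A call with a gripper value outside its range is refused whole. OPENING is the opening in per cent of the stroke, from 0 (shut) to 100 (fully open), set as the call begins (- or left out, the last holds). The fingers move at their own pace and stop on an object; FORCE is the grip in N (left out, the last holds). Time passes only in rows, so rows that repeat a pose let the fingers close. It gives the time, the measured TCP pose, the force and the opening at its end, in the units of the state.
- readout.get_obs(): the state, without advancing time (a new reading comes with each control period).
- viewer.capture(name): name is "side" or "top" or "wrist"; returns a dict with "pixels" (480x640x3 uint8, red, green, blue), "z_map" (480x640 float32, m along the optical axis (not along the pixel's ray), 0 where there is no reading), "fx", "fy", "cx", "cy" (pixels), "R" (3x3) and "t" (3): a world point X has camera coordinates R X + t; the wrist camera has in their place "tool_from_camera" (4x4, takes a point from camera to tool coordinates, whose origin is the TCP and whose axes are the flange's). Camera axes: x right, y down, z forward; pixel columns grow to the right and rows downward; lengths in m; the calibration is good to about 2 mm. A picture is of the moment at which its call begins: read the wrist's pose just before it.
- bot.job_done(): hands the job in, once; it reports no verdict.
The state is a dict: "time_s": time; "q": joint angles; "joint_velocities": joint speeds; "tau": joint torques, N m; "position": TCP position; "ee_rot": TCP orientation; "wrist_force": force on the tool from outside, world axes, zero at the start; "ft_torque": the same for the moment, N m; "width": finger opening in m.
Only numpy, scipy, OpenCV 4.12 (cv2) and the standard library are available. Lean on these libraries where they do the work, as an engineer would, in place of code of your own. Each camera call takes 0.05 s, during which the arm holds its last target.

## Working session

There is one attempt and no reset: what is moved stays moved. The work goes in short steps, Python scripts to look and compute and a shell command to move; the robot and the scene stay as the last step left them, time stands still between calls to the robot, and variables do not carry over. Pictures are saved under pics/ and viewed, and the job is handed in when it is done.

```bash
ls; mkdir -p pics; python3 - <<'E'
from bench import readout, viewer, bot
import cv2
o=readout.get_obs(); print({k:o[k] for k in ('time_s','position','ee_rot','width','wrist_force')})
for n in('side','top','wrist'):
    c=viewer.capture(n); cv2.imwrite(f'pics/{n}0.png',c['pixels'][:,:,::-1]); print(n,c['fx'],c['cx'],c['cy'],c.get('R'),c.get('t'),c.get('tool_from_camera'))
E
```

```text
pics
{'time_s': 0.0, 'position': array([0.21055184, 0.58806255, 0.23051305]), 'ee_rot': array([ 1.71051029e-01,  9.85261915e-01, -7.05643057e-04, -8.38470677e-05]), 'width': 0.0852844309937752, 'wrist_force': array([-0.12230483,  0.54578852, -0.21266943])}
side 440.8214230935669 317.9988953949126 228.8250332209083 [[ 0.97804172 -0.20710372 -0.02329038]
 [-0.1263859  -0.50054112 -0.8564375 ]
 [ 0.1657136   0.84057518 -0.51572509]] [-0.47815086  0.11375977  1.29244273] None
top 590.3670028641543 314.955841242795 234.14354719789364 [[-0.02176789 -0.99975256 -0.00458044]
 [-0.99240434  0.0221623  -0.12100601]
 [ 0.12107758  0.0019116  -0.99264121]] [0.00272007 0.48876778 2.07282108] None
wrist 401.10963576517713 321.05319822608305 237.8768128459649 None None [[-4.30297401e-04 -9.61350736e-01 -2.75326310e-01  7.05152567e-02]
 [ 9.99999456e-01 -1.51996790e-04 -1.03213870e-03  1.10655388e-04]
 [ 9.50398587e-04 -2.75326604e-01  9.61350278e-01 -1.41677495e-01]
 [ 0.00000000e+00  0.00000000e+00  0.00000000e+00  1.00000000e+00]]
```

View pics/side0.png

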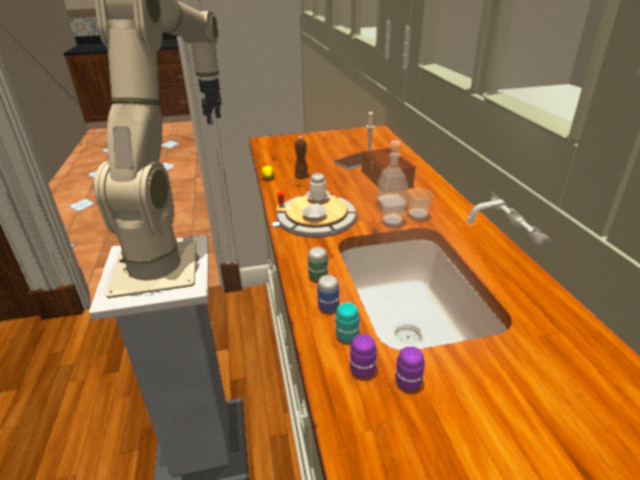

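View pics/top0.png

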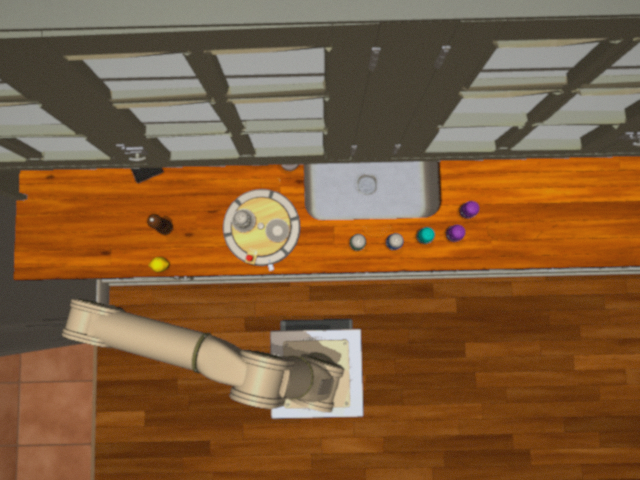

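View pics/wrist0.png

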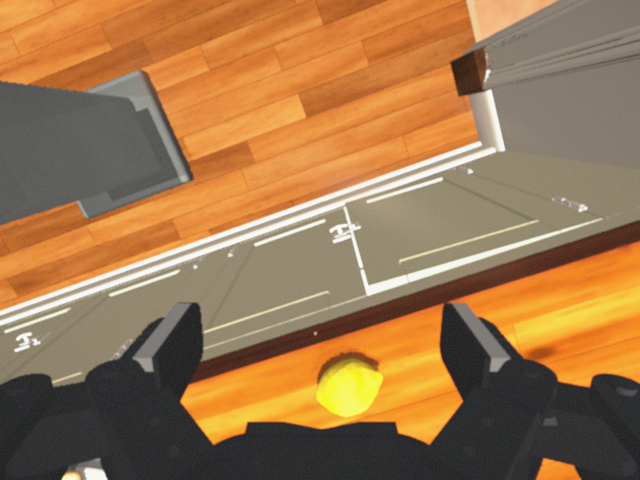

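The top view shows the carousel at about (262,228), the knob at (250,258), the mark at (270,267), the white jar at (244,219) and the empty seat at (277,231). The jars stand at (358,242) and (395,242). From the side view, the one nearer the carousel is green and the next is blue.

```bash
cat > h.py <<'E'
import numpy as np, cv2
from bench import readout, viewer, bot
from scipy.spatial.transform import Rotation as Ro
def extr(c,o=None):
    if 'R' in c: return np.array(c['R']),np.array(c['t'])
    T=np.eye(4);T[:3,:3]=Ro.from_quat(o['ee_rot']).as_matrix();T[:3,3]=o['position']
    M=np.linalg.inv(T@c['tool_from_camera']);return M[:3,:3],M[:3,3]
def onplane(c,uv,z,o=None):
    R,t=extr(c,o);d=R.T@np.array([(uv[0]-c['cx'])/c['fx'],(uv[1]-c['cy'])/c['fy'],1]);C=-R.T@t
    return C+d*(z-C[2])/d[2]
def proj(c,X,o=None):
    R,t=extr(c,o);p=R@X+t;return np.array([c['fx']*p[0]/p[2]+c['cx'],c['fy']*p[1]/p[2]+c['cy']])
def blobs(m,amin=8):
    n,l,s,ce=cv2.connectedComponentsWithStats(m.astype(np.uint8));return [(s[i],ce[i]) for i in range(1,n) if s[i][4]>=amin]
def hsv(c): return cv2.cvtColor(np.ascontiguousarray(c['pixels']),cv2.COLOR_RGB2HSV)
E
python3 - <<'E'
from h import *
for n in('top','side'):
    c=viewer.capture(n);h=hsv(c);H,S,V=h[...,0],h[...,1],h[...,2]
    masks={'red':((H<4)|(H>174))&(S>190)&(V>90),'blue':(H>105)&(H<125)&(S>90),'green':(H>45)&(H<85)&(S>60),'yel':(H>25)&(H<33)&(S>200)}
    for k,m in masks.items():
        for s,ce in blobs(m,6): print(n,k,s,ce.round(1),onplane(c,ce,.08 if k=='red' else .04).round(3))
    if n=='top': im=cv2.resize(c['pixels'][180:280,215:415],(800,400),interpolation=cv2.INTER_CUBIC)
    else: im=cv2.resize(c['pixels'][150:330,240:380],(622,600)[:2],interpolation=cv2.INTER_CUBIC)
    cv2.imwrite(f'pics/{n}_crop.png',im[:,:,::-1])
E
```

```text
top red [247 256   5   4  15] [248.9 257.5] [0.406 0.222 0.08 ]
top yel [152 259  11  11  89] [156.8 263.8] [0.395 0.552 0.04 ]
side red [279 194   3   4   6] [280.3 195.8] [0.405 0.212 0.08 ]
side blue [319 290  19  10 101] [327.4 294.8] [ 0.453 -0.286  0.04 ]
side blue [329 305   5   4   7] [330.9 306.1] [ 0.452 -0.33   0.04 ]
side green [309 259  17  11 122] [317.2 264.6] [ 0.455 -0.154  0.04 ]
side green [311 273  11   6  33] [315.8 275.1] [ 0.442 -0.2    0.04 ]
side green [338 303  19   6  21] [347.1 304.2] [ 0.492 -0.332  0.04 ]
side green [336 309   2  10  15] [336.4 313.1] [ 0.459 -0.357  0.04 ]
side green [337 310  22  22 129] [348.  325.4] [ 0.475 -0.404  0.04 ]
side green [337 330  21  12 113] [345.8 335.6] [ 0.461 -0.434  0.04 ]
side yel [263 166   9   8  52] [266.9 169.4] [0.392 0.543 0.04 ]
```

View pics/top_crop.png

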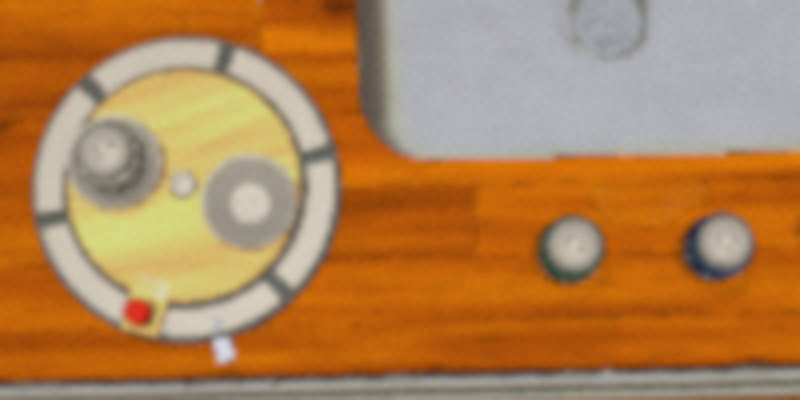

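View pics/side_crop.png

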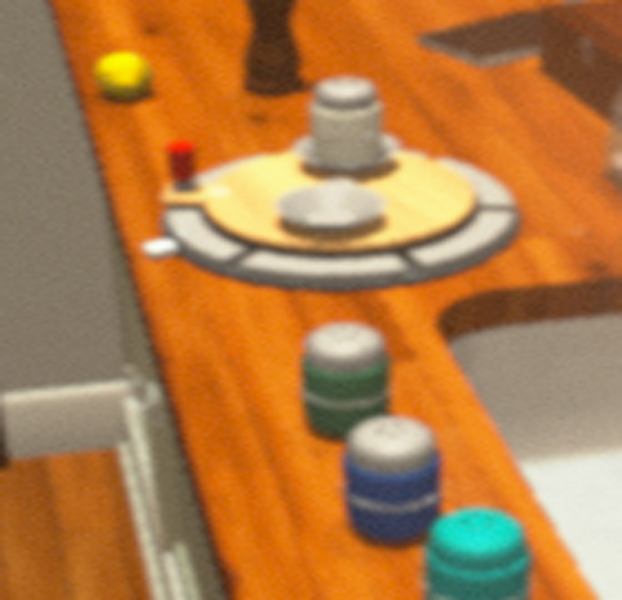

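```bash
cat >> h.py <<'E'
def shift(target,o=None):
    o=o or readout.get_obs();return (Ro.from_quat(o['ee_rot']).inv().apply(np.array(target)-o['position'])*1000).round(1)
def yaw(o): 
    m=Ro.from_quat(o['ee_rot']).as_matrix();return np.degrees([np.arctan2(m[1,0],m[0,0]),np.arctan2(m[1,1],m[0,1])]).round(1)
E
python3 - <<'E'
from h import *
c=viewer.capture('top')
for n,uv,z in [('mark',(270.5,266.5),.012),('cbase',(261.75,227),.02),('hub',(260.5,226),.04),('empty',(277.2,230.5),.047),('green',(358.2,241),.085),('blue',(395.3,240.5),.085),('mill',(160,223),.1)]:
    print(n,onplane(c,uv,z).round(3))
o=readout.get_obs();print(yaw(o),shift([.406,.222,.2],o))
E
```

```text
mark [0.378 0.153 0.012]
cbase [0.52  0.182 0.02 ]
hub [0.521 0.185 0.04 ]
empty [0.503 0.125 0.047]
green [ 0.455 -0.157  0.085]
blue [ 0.454 -0.286  0.085]
mill [0.531 0.526 0.1  ]
[160.3  70.3] [-307.4 -279.    31.2]
```

```bash
python3 -m inch '[{"tx":-45,"ty":-41,"tz":0},{"tx":-90,"ty":-82,"tz":0},{"tx":-135,"ty":-123,"tz":0},{"tx":-180,"ty":-164,"tz":5},{"tx":-225,"ty":-205,"tz":10},{"tx":-270,"ty":-246,"tz":15},{"tx":-307,"ty":-279,"tz":20},{"tx":-307,"ty":-279,"tz":20},{"tx":-307,"ty":-279,"tz":20}]' 60 40; python3 - <<'E'
from h import *
o=readout.get_obs();c=viewer.capture('wrist');print(o['time_s'],o['position'],yaw(o),o['width']);cv2.imwrite('pics/w1.png',c['pixels'][:,:,::-1])
E
```

```text
0.3 [0.21061391 0.58834495 0.23103901] [160.3  70.3] 0.08497569439798909$[0]: bad value
```

View pics/w1.png

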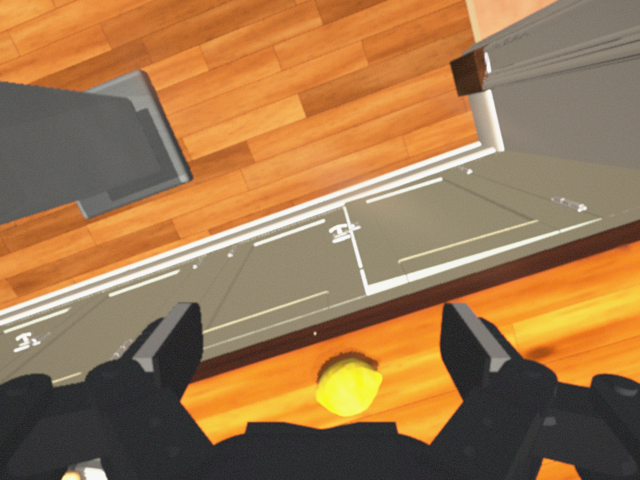

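```bash
python3 -m inch '[{"tx":-45,"ty":-41,"tz":0,"roll":0},{"tx":-90,"ty":-82,"tz":0,"roll":0},{"tx":-135,"ty":-123,"tz":0,"roll":0},{"tx":-180,"ty":-164,"tz":5,"roll":0},{"tx":-225,"ty":-205,"tz":10,"roll":0},{"tx":-270,"ty":-246,"tz":15,"roll":0},{"tx":-307,"ty":-279,"tz":20,"roll":0},{"tx":-307,"ty":-279,"tz":20,"roll":0},{"tx":-307,"ty":-279,"tz":20,"roll":0}]' 60 40; python3 - <<'E'
from h import *
o=readout.get_obs();c=viewer.capture('wrist');print(o['time_s'],o['position'],yaw(o),o['width']);cv2.imwrite('pics/w2.png',c['pixels'][:,:,::-1])
E
```

```text
time_s: 1.48
position: [0.4053, 0.223, 0.2115]
ee_rot: [0.171, 0.985, 0.0, -0.0]
wrist_force: [-0.1, 0.9, -1.1]
width: 0.051
1.475 [0.40534086 0.22298288 0.21146418] [160.3  70.3] 0.0510070441763029
```

View pics/w2.png

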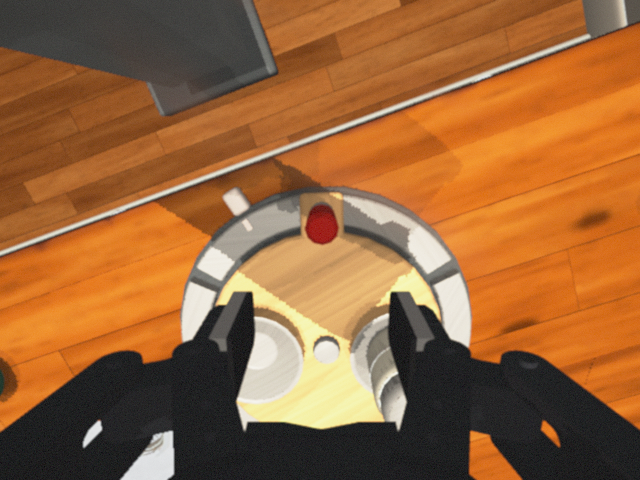

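The wrist view shows the knob at (321,225), the hub at (327,349), the mark tab at (236,200), the empty seat on the left at (263,350) and the white jar on the right.

```bash
python3 - <<'E'
from h import *
o=readout.get_obs();c=viewer.capture('wrist');h=hsv(c);H,S,V=h[...,0],h[...,1],h[...,2]
m=((H<5)|(H>172))&(S>150)&(V>60); m[:150]=0;m[300:]=0
for s,ce in blobs(m,100): print(s,ce,onplane(c,ce,.08,o).round(4), onplane(c,(ce[0],s[1]+12),.087,o).round(4),onplane(c,(ce[0],s[1]+s[3]-13),.087,o).round(4))
print('hub',[ (z,onplane(c,(326.5,349),z,o).round(4)) for z in(.034,.04)])
print('mark', onplane(c,(236,201),.012,o).round(4))
b=cv2.resize(c['pixels'][170:270,240:400],(800,500),interpolation=cv2.INTER_CUBIC);cv2.imwrite('pics/w2c.png',b[:,:,::-1])
k=np.array([.4075,.2215])
E
```

```text
[306 206  31  38 919] [320.85636561 224.97932535] [0.4034 0.2238 0.08  ] [0.3972 0.226  0.087 ] [0.4058 0.223  0.087 ]
hub [(0.034, array([0.5243, 0.186 , 0.034 ])), (0.04, array([0.5208, 0.1872, 0.04  ]))]
mark [0.3749 0.1562 0.012 ]
```

View pics/w2c.png

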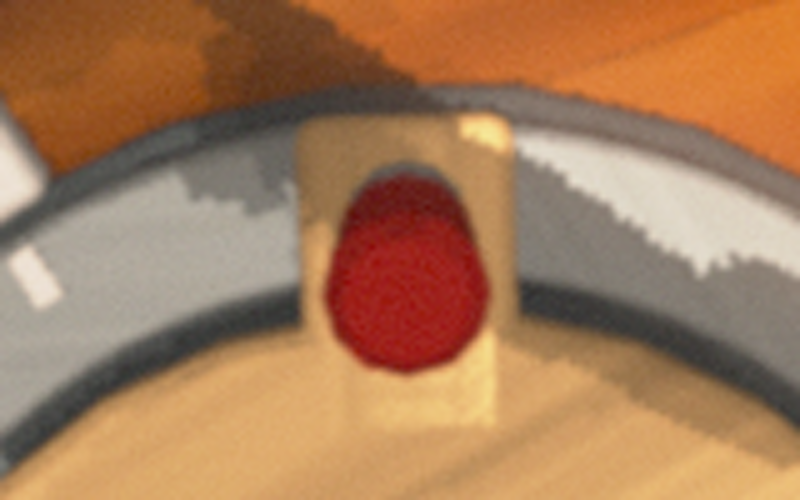

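```bash
python3 -m inch '[{"tx":0,"ty":0,"tz":45,"roll":0},{"tx":0,"ty":0,"tz":90,"roll":0},{"tx":0,"ty":0,"tz":125,"roll":-0.02},{"tx":0,"ty":0,"tz":145,"roll":-0.03},{"tx":0,"ty":0,"tz":159,"roll":-0.03},{"tx":0,"ty":0,"tz":159,"roll":-0.03},{"tx":0,"ty":0,"tz":159,"roll":-0.03}]' 60 40; python3 - <<'E'
from h import *
o=readout.get_obs();c=viewer.capture('wrist');print(o['time_s'],o['position'],yaw(o),o['width'],o['wrist_force']);cv2.imwrite('pics/w3.png',c['pixels'][:,:,::-1])
E
```

```text
time_s: 2.45
position: [0.4061, 0.2229, 0.0531]
ee_rot: [0.156, 0.988, 0.001, 0.0]
wrist_force: [-0.1, -0.5, -0.4]
width: 0.0509
2.45 [0.40606987 0.22291202 0.05311004] [162.  72.] 0.05088423508956151 [-0.06421042 -0.49833374 -0.37806657]
```

View pics/w3.png

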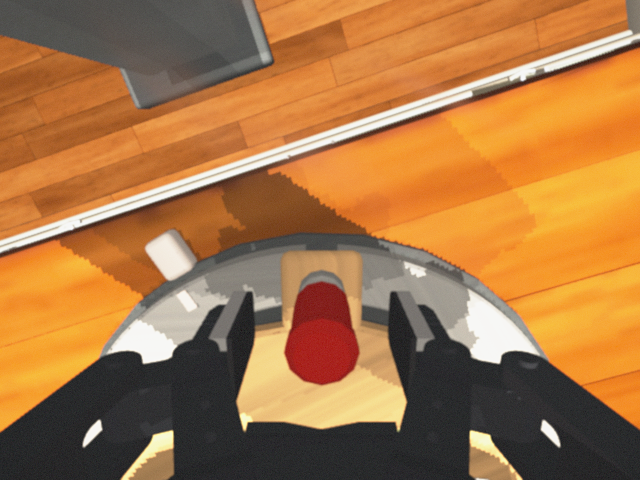

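The knob at (322,349) sits centred between the pads. I'll close on it.

```bash
python3 -c "
from h import *
o=readout.get_obs();c=viewer.capture('wrist');print(onplane(c,(322,348),.087,o))"; python3 -m inch '[{"tx":0,"ty":0,"tz":0,"roll":0},{"tx":0,"ty":0,"tz":0,"roll":0},{"tx":0,"ty":0,"tz":0,"roll":0},{"tx":0,"ty":0,"tz":0,"roll":0}]' 10 60; python3 -c "
from h import *
o=readout.get_obs();c=viewer.capture('wrist');print(o['position'],o['wrist_force'],o['ft_torque']);cv2.imwrite('pics/w4.png',c['pixels'][200:,:,::-1])"
```

```text
[0.4016013  0.22459224 0.087     ]
time_s: 3.05
position: [0.406, 0.2227, 0.0529]
ee_rot: [0.156, 0.988, 0.001, 0.0]
wrist_force: [-1.3, 0.0, 5.7]
width: 0.0214
[0.40598496 0.22272062 0.05287483] [-1.31827417  0.02368288  5.65613029] [ 0.00437775  0.25713037 -0.0174374 ]
```

View pics/w4.png

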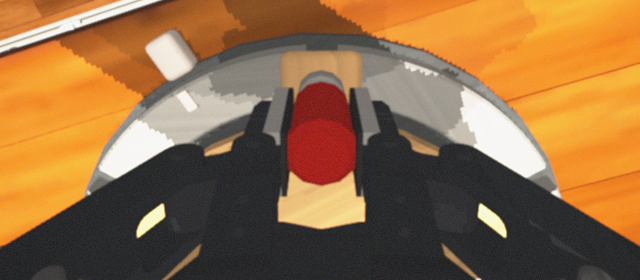

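```bash
python3 -m inch '[{"tx":0,"ty":0,"tz":-4,"roll":0},{"tx":0,"ty":0,"tz":-8,"roll":0},{"tx":0,"ty":0,"tz":-13,"roll":0},{"tx":0,"ty":0,"tz":-13,"roll":0}]' - 60; python3 -c "
from h import *
o=readout.get_obs();c=viewer.capture('wrist');print(o['position'],o['wrist_force'],o['ft_torque']);cv2.imwrite('pics/w5.png',c['pixels'][200:,:,::-1])
C=np.array([.521,.1855]);k=np.array([.4045,.2234])
T=o['position'][:2]
for a in np.arange(10,70,10):
  th=np.radians(-a);M=np.array([[np.cos(th),-np.sin(th)],[np.sin(th),np.cos(th)]])
  p=C+M@(T-C);print(a,shift([*p,o['position'][2]],o),np.radians(a).round(3))"
```

```text
time_s: 3.6
position: [0.4056, 0.2222, 0.0655]
ee_rot: [0.156, 0.988, 0.0, 0.0]
wrist_force: [2.7, 0.7, -6.9]
width: 0.0212
[0.40563522 0.22218425 0.06546041] [ 2.72766249  0.68610135 -6.91627169] [ 0.1021282  -0.54860204  0.06362601]
10 [-1.7 21.   0. ] 0.175
20 [-7.1 41.4  0. ] 0.349
30 [-15.9  60.6   0. ] 0.524
40 [-27.9  78.    0. ] 0.698
50 [-42.7  93.    0. ] 0.873
60 [-59.9 105.2   0. ] 1.047
```

View pics/w5.png

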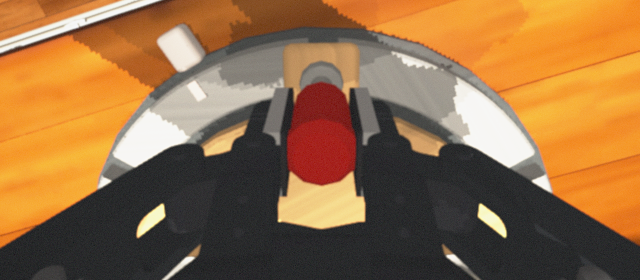

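```bash
python3 -m inch '[{"tx":-0.4,"ty":10.5,"tz":0,"roll":0.087},{"tx":-1.7,"ty":21,"tz":0,"roll":0.175},{"tx":-4,"ty":31.3,"tz":0,"roll":0.262},{"tx":-7.1,"ty":41.4,"tz":0,"roll":0.349},{"tx":-11.2,"ty":51.2,"tz":0,"roll":0.436},{"tx":-15.9,"ty":60.6,"tz":0,"roll":0.524},{"tx":-21.6,"ty":69.5,"tz":0,"roll":0.611},{"tx":-27.9,"ty":78,"tz":0,"roll":0.698},{"tx":-27.9,"ty":78,"tz":0,"roll":0.698},{"tx":-27.9,"ty":78,"tz":0,"roll":0.698}]' - 60; python3 -c "
from h import *
o=readout.get_obs();c=viewer.capture('wrist');print(o['position'],yaw(o),o['wrist_force'],o['ft_torque']);cv2.imwrite('pics/w6.png',c['pixels'][:,:,::-1])
c=viewer.capture('top');cv2.imwrite('pics/t6.png',cv2.resize(c['pixels'][180:280,200:340],(800,571))[:,:,::-1])"
```

```text
time_s: 4.9
position: [0.4556, 0.288, 0.065]
ee_rot: [0.484, 0.875, -0.0, -0.0]
wrist_force: [0.4, 1.7, -7.0]
width: 0.0215
[0.45556043 0.28795479 0.06497679] [122.2  32.2] [ 0.36715324  1.68644322 -7.04934697] [ 0.52113721 -0.0892798   0.17300936]
```

View pics/w6.png

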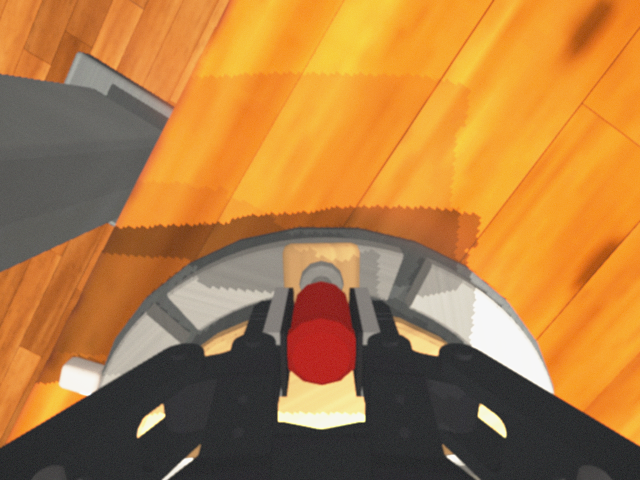

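View pics/t6.png

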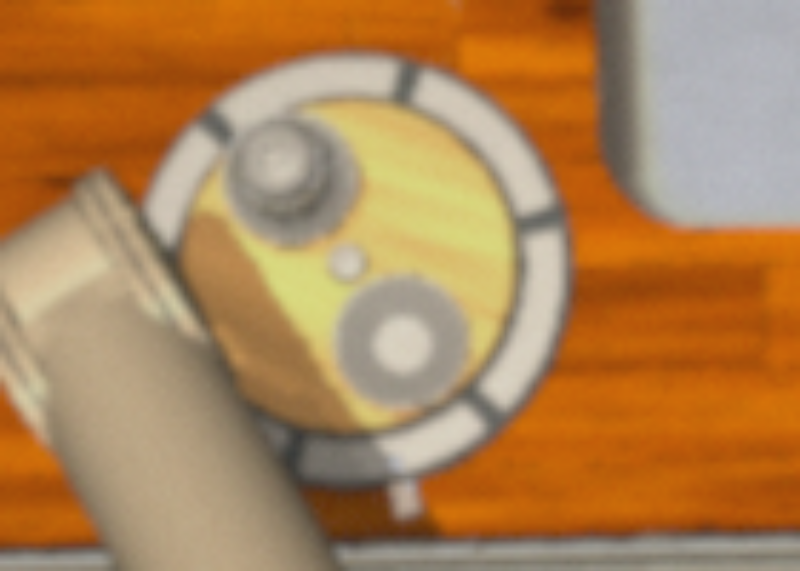

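```bash
python3 -m inch '[{"tx":-0.4,"ty":10.5,"tz":0,"roll":0.087},{"tx":-1.7,"ty":21,"tz":0,"roll":0.175},{"tx":-4,"ty":31.3,"tz":0,"roll":0.262},{"tx":-7.1,"ty":41.4,"tz":0,"roll":0.349},{"tx":-7.1,"ty":41.4,"tz":0,"roll":0.349},{"tx":-7.1,"ty":41.4,"tz":0,"roll":0.349}]' - 60; python3 -c "
from h import *
o=readout.get_obs();c=viewer.capture('wrist');print(o['position'],yaw(o),o['wrist_force'],o['ft_torque']);cv2.imwrite('pics/w7.png',c['pixels'][:,:,::-1])
d=o['position'][:2]-np.array([.521,.1855]);print(np.degrees(np.arctan2(d[1],d[0])),np.hypot(*d))
c=viewer.capture('top');cv2.imwrite('pics/t7.png',cv2.resize(c['pixels'][180:280,200:340],(800,571))[:,:,::-1])"
```

```text
time_s: 5.75
position: [0.4946, 0.3045, 0.0654]
ee_rot: [0.628, 0.778, 0.0, -0.0]
wrist_force: [-0.6, 5.5, -7.3]
width: 0.0214
[0.49459693 0.30448714 0.06537135] [102.2  12.2] [-0.57881068  5.45514767 -7.33844861] [ 1.05674735 -0.10515016  0.15407682]
102.51113133703653 0.12188133810619535
```

View pics/w7.png

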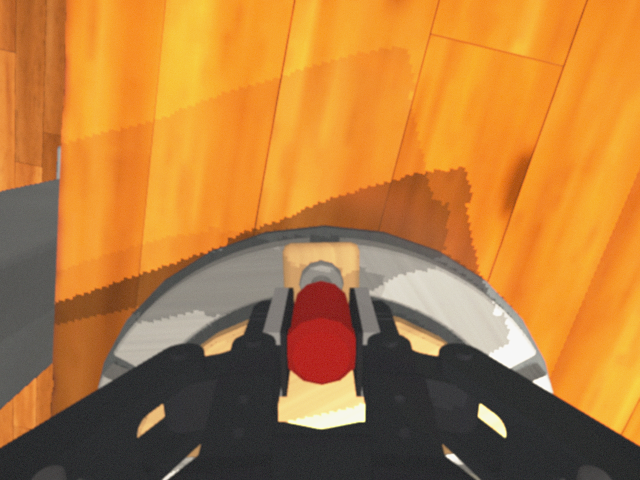

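View pics/t7.png

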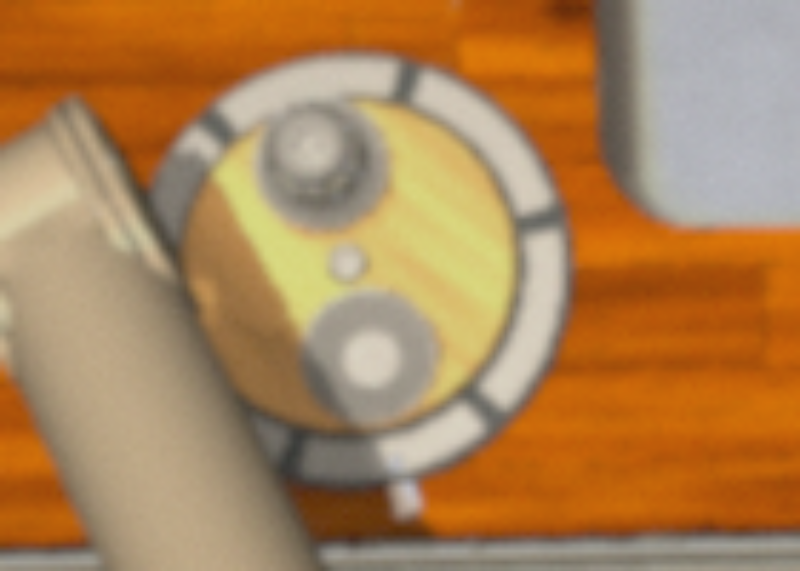

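```bash
python3 -m inch '[{"tx":0,"ty":0,"tz":2.5,"roll":0},{"tx":0,"ty":0,"tz":5,"roll":0},{"tx":0,"ty":0,"tz":7.5,"roll":0},{"tx":0,"ty":0,"tz":8,"roll":0}]' - 60;  python3 -m inch '[{"tx":0,"ty":0,"tz":2,"roll":0},{"tx":0,"ty":0,"tz":2,"roll":0}]' - 25
```

```text
time_s: 6.35
position: [0.4946, 0.3045, 0.0574]
ee_rot: [0.628, 0.778, 0.0, -0.0]
wrist_force: [-0.4, 4.8, -4.8]
width: 0.0212
time_s: 6.6
position: [0.4946, 0.3045, 0.0554]
ee_rot: [0.628, 0.778, 0.0, -0.0]
wrist_force: [-0.1, 6.4, -4.1]
width: 0.0213
```

The lift is about 2.5 mm and the spring is still pulling down, so the pin is in the hole. I'll finish lowering and let go.

```bash
python3 -m inch '[{"tx":0,"ty":0,"tz":1.5,"roll":0},{"tx":0,"ty":0,"tz":3,"roll":0},{"tx":0,"ty":0,"tz":3,"roll":0}]' - 25;  python3 -m inch '[{"tx":0,"ty":0,"tz":0,"roll":0},{"tx":0,"ty":0,"tz":0,"roll":0},{"tx":0,"ty":0,"tz":0,"roll":0}]' 60 40; python3 -c "
from h import *
o=readout.get_obs();c=viewer.capture('wrist');print(yaw(o),o['wrist_force']);cv2.imwrite('pics/w8.png',c['pixels'][:,:,::-1])"
```

```text
time_s: 6.98
position: [0.4952, 0.3046, 0.0531]
ee_rot: [0.629, 0.778, 0.001, -0.0]
wrist_force: [-1.2, 5.3, -0.3]
width: 0.021
time_s: 7.35
position: [0.4953, 0.3033, 0.0523]
ee_rot: [0.629, 0.777, -0.0, 0.0]
wrist_force: [-0.1, -1.3, 0.3]
width: 0.0512
[102.  12.] [-0.08336869 -1.2573167   0.33569651]
```

View pics/w8.png

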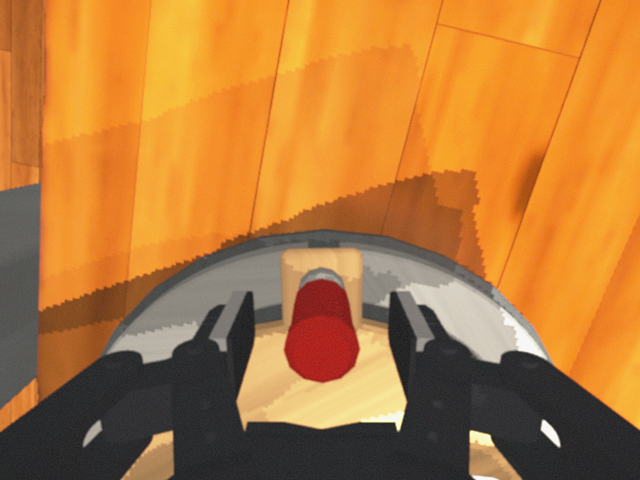

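```bash
python3 -m inch '[{"tx":0,"ty":0,"tz":-20,"roll":0},{"tx":0,"ty":0,"tz":-60,"roll":0},{"tx":0,"ty":0,"tz":-110,"roll":0},{"tx":0,"ty":0,"tz":-150,"roll":0},{"tx":0,"ty":0,"tz":-150,"roll":0}]' 100 40; python3 -c "
from h import *
o=readout.get_obs();c=viewer.capture('wrist');print(o['q'].round(2),o['position'],yaw(o),o['wrist_force']);cv2.imwrite('pics/w9.png',c['pixels'][:,:,::-1])
print(shift([.454,-.286,.205],o))"
```

```text
time_s: 8.02
position: [0.4967, 0.3045, 0.2057]
ee_rot: [0.629, 0.777, 0.003, 0.001]
wrist_force: [-0.2, 0.3, -0.5]
width: 0.0854
[-0.95  0.25  0.38  1.64 -0.1   1.26 -0.34] [0.4966528  0.30447645 0.20571793] [102.  12.] [-0.19686061  0.30704243 -0.50526132]
[-568.7 -164.7   -1.7]
```

View pics/w9.png

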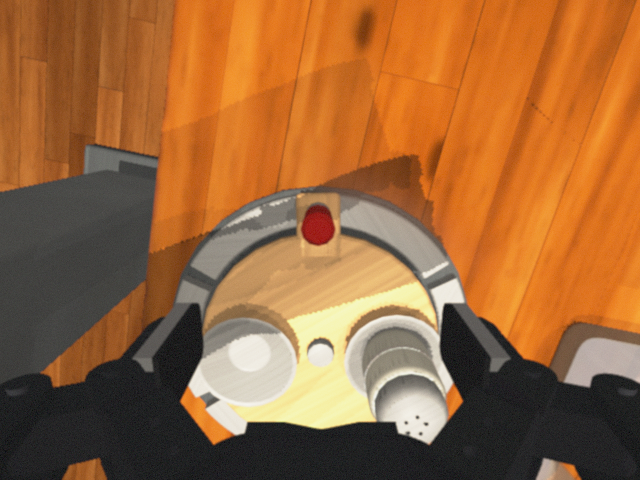

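```bash
python3 -m inch '[{"tx":-55,"ty":-16,"tz":0,"roll":-0.08},{"tx":-110,"ty":-32,"tz":0,"roll":-0.16},{"tx":-165,"ty":-48,"tz":0,"roll":-0.25},{"tx":-220,"ty":-64,"tz":0,"roll":-0.34},{"tx":-275,"ty":-80,"tz":0,"roll":-0.43},{"tx":-330,"ty":-96,"tz":0,"roll":-0.52},{"tx":-385,"ty":-112,"tz":0,"roll":-0.61},{"tx":-440,"ty":-128,"tz":0,"roll":-0.7},{"tx":-490,"ty":-142,"tz":0,"roll":-0.78},{"tx":-530,"ty":-154,"tz":0,"roll":-0.84}]' 100 40; python3 -c "
from h import *
o=readout.get_obs();print(yaw(o),o['q'].round(2),shift([.454,-.286,.205],o))"
```

```text
time_s: 9.32
position: [0.4537, -0.2486, 0.2011]
ee_rot: [0.257, 0.966, -0.0, -0.001]
wrist_force: [0.3, 0.3, -0.7]
width: 0.0853
[150.2  60.2] [-0.35  0.13  0.83  1.82 -0.1   1.24  1.56] [-18.8 -32.4  -3.9]
```

```bash
python3 -m inch '[{"tx":-10,"ty":-17,"tz":0,"roll":0},{"tx":-19,"ty":-33,"tz":0,"roll":0},{"tx":-19,"ty":-33,"tz":0,"roll":0},{"tx":-19,"ty":-33,"tz":0,"roll":0}]' 100 40; python3 -c "
from h import *
o=readout.get_obs();c=viewer.capture('wrist');print(o['position']);cv2.imwrite('pics/w10.png',c['pixels'][:,:,::-1])
t=viewer.capture('top');cv2.imwrite('pics/t10.png',cv2.resize(t['pixels'][180:280,215:475],(800,308))[:,:,::-1])
s=viewer.capture('side');cv2.imwrite('pics/s10.png',cv2.resize(s['pixels'][150:350,240:440],(600,600))[:,:,::-1])"
```

```text
time_s: 9.82
position: [0.4548, -0.2839, 0.2015]
ee_rot: [0.257, 0.966, 0.0, -0.001]
wrist_force: [0.5, 0.0, 0.3]
width: 0.0858
[ 0.45478707 -0.28387155  0.20145922]
```

View pics/w10.png

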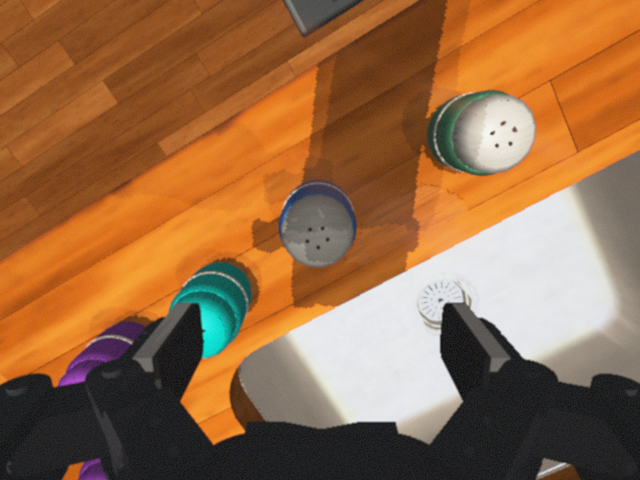

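View pics/t10.png

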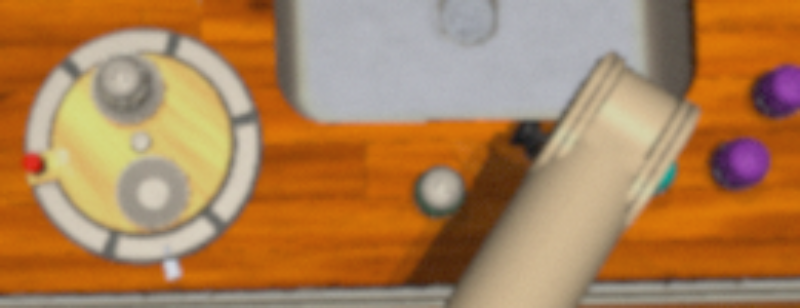

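View pics/s10.png

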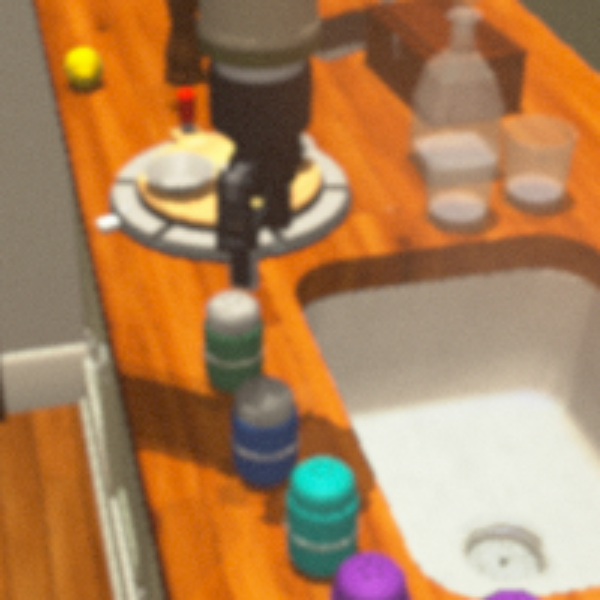

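Blue jar's cap holes are centred at about (317,237). The turquoise jar at lower left and the green jar at upper right are clear of the fingers.

```bash
python3 - <<'E'
from h import *
o=readout.get_obs();c=viewer.capture('wrist')
im=np.ascontiguousarray(c['pixels'][160:290,250:390]);cv2.imwrite('pics/w10c.png',cv2.resize(im,(700,650))[:,:,::-1])
h=cv2.cvtColor(im,cv2.COLOR_RGB2HSV)
print(onplane(c,(317,237),.092,o).round(4),onplane(c,(317,232),.08,o).round(4))
cap=((h[...,1]<90)&(h[...,2]>50)).astype(np.uint8);cap=cv2.morphologyEx(cap,cv2.MORPH_OPEN,np.ones((7,7)))
for s,ce in blobs(cap,300):
    print(s,ce+[250,160]); 
    for z in(.07,.078,.085): print(z,onplane(c,ce+[250,160],z,o).round(4))
p=onplane(c,(317,237),.092,o);print(shift([p[0],p[1],.03],o))
E
```

```text
[ 0.4547 -0.2868  0.092 ] [ 0.4545 -0.2868  0.08  ]
[  31   20   73   86 4714] [318.01824353 224.45566398]
0.07 [ 0.4524 -0.2849  0.07  ]
0.078 [ 0.4507 -0.2838  0.078 ]
0.085 [ 0.4492 -0.2829  0.085 ]
[ -1.   -2.9 172. ]
```

View pics/w10c.png

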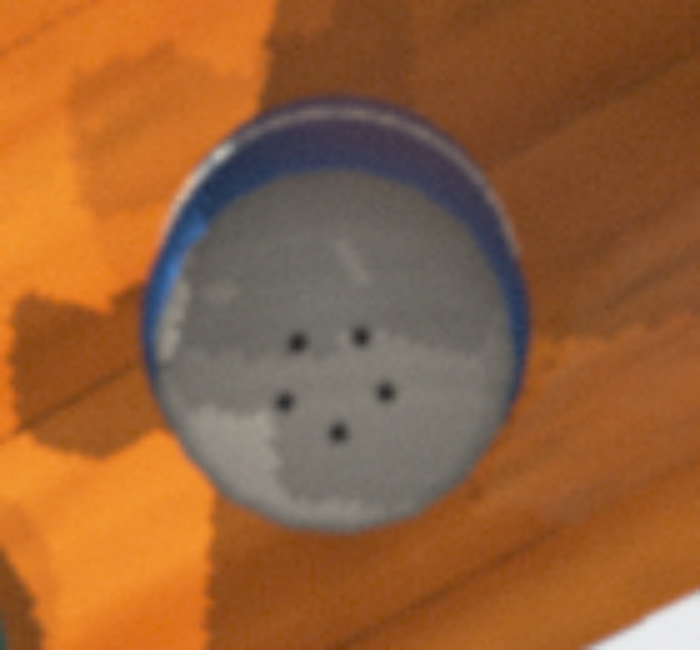

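```bash
python3 -m inch '[{"tx":-1,"ty":-3,"tz":30,"roll":0},{"tx":-1,"ty":-3,"tz":60,"roll":0},{"tx":-1,"ty":-3,"tz":90,"roll":0},{"tx":-1,"ty":-3,"tz":115,"roll":0},{"tx":-1,"ty":-3,"tz":140,"roll":0},{"tx":-1,"ty":-3,"tz":160,"roll":0},{"tx":-1,"ty":-3,"tz":173,"roll":0},{"tx":-1,"ty":-3,"tz":173,"roll":0},{"tx":-1,"ty":-3,"tz":173,"roll":0}]' 100 25; python3 -c "
from h import *
o=readout.get_obs();c=viewer.capture('wrist');cv2.imwrite('pics/w11.png',c['pixels'][:,:,::-1]);print(shift([.4547,-.2868,.028],o))"
```

```text
time_s: 11.15
position: [0.4548, -0.2881, 0.0299]
ee_rot: [0.258, 0.966, -0.0, 0.0]
wrist_force: [-0.7, -0.5, 1.3]
width: 0.0854
[0.8 1.1 1.9]
```

View pics/w11.png

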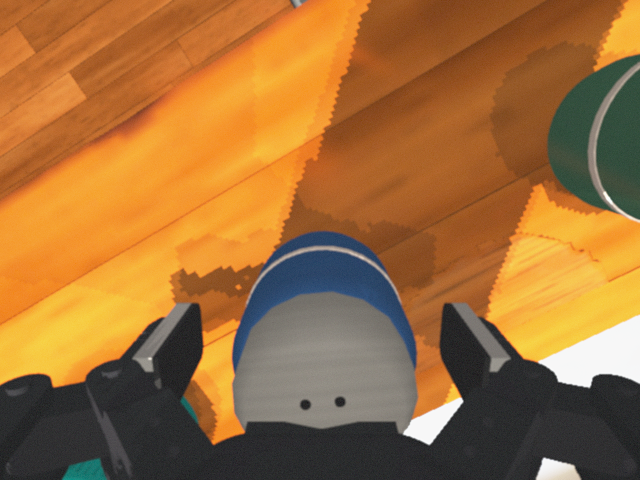

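```bash
python3 -m inch '[{"tx":0.5,"ty":0.5,"tz":0,"roll":0},{"tx":0.5,"ty":0.5,"tz":0,"roll":0},{"tx":0.5,"ty":0.5,"tz":0,"roll":0},{"tx":0.5,"ty":0.5,"tz":0,"roll":0},{"tx":0.5,"ty":0.5,"tz":0,"roll":0}]' 50 30; python3 -c "
from h import *
o=readout.get_obs();c=viewer.capture('wrist');cv2.imwrite('pics/w12.png',c['pixels'][200:,:,::-1])"
```

```text
time_s: 11.82
position: [0.4546, -0.2871, 0.0298]
ee_rot: [0.257, 0.966, 0.0, 0.0]
wrist_force: [-0.7, 0.8, 5.0]
width: 0.0553
```

View pics/w12.png

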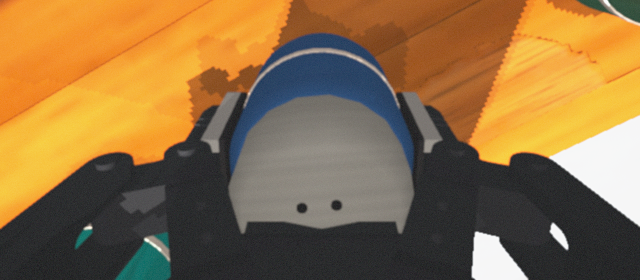

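```bash
python3 -m inch '[{"tx":0,"ty":0,"tz":-10,"roll":0},{"tx":0,"ty":0,"tz":-30,"roll":0},{"tx":0,"ty":0,"tz":-55,"roll":0},{"tx":0,"ty":0,"tz":-80,"roll":0},{"tx":0,"ty":0,"tz":-105,"roll":0},{"tx":0,"ty":0,"tz":-125,"roll":0},{"tx":0,"ty":0,"tz":-135,"roll":0},{"tx":0,"ty":0,"tz":-135,"roll":0}]' - 30; python3 - <<'E'
from h import *
t=viewer.capture('top');c=viewer.capture('wrist');o=readout.get_obs()
cv2.imwrite('pics/w13.png',c['pixels'][:,:,::-1])
cv2.imwrite('pics/t13.png',cv2.resize(t['pixels'][190:280,215:315],(800,720),interpolation=cv2.INTER_CUBIC)[:600,:,::-1])
print('top',onplane(t,(265,242.7),.038))
ob={'position':np.array([.49665,.30448,.20572]),'ee_rot':np.array([.629,.777,.003,.001])/np.linalg.norm([.629,.777,.003,.001])}
w9=cv2.imread('pics/w9.png');cv2.imwrite('pics/w9c.png',cv2.resize(w9[300:420,190:350],(800,600),interpolation=cv2.INTER_CUBIC))
print('w9 floor',onplane(c,(249,352),.038,ob),'hub',onplane(c,(320,352),.037,ob),'knob',onplane(c,(317.5,229),.087,ob))
a=np.radians(192.3);print(np.array([.521,.1855])+.062*np.array([np.cos(a),np.sin(a)]))
print(yaw(o))
E
```

```text
time_s: 12.88
position: [0.4545, -0.2873, 0.165]
ee_rot: [0.257, 0.966, 0.0, 0.001]
wrist_force: [-0.3, 0.1, -2.2]
width: 0.0548
top [0.46111925 0.16950884 0.038     ]
w9 floor [0.46101148 0.17308472 0.038     ] hub [0.52174131 0.18515562 0.037     ] knob [0.49423658 0.30638164 0.087     ]
[0.46042317 0.17229212]
[150.2  60.2]
```

View pics/w9c.png

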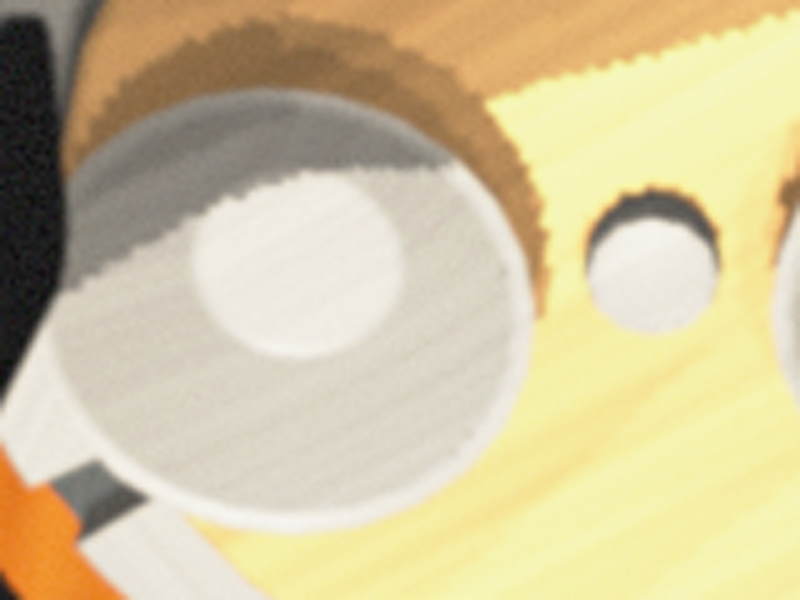

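View pics/t13.png

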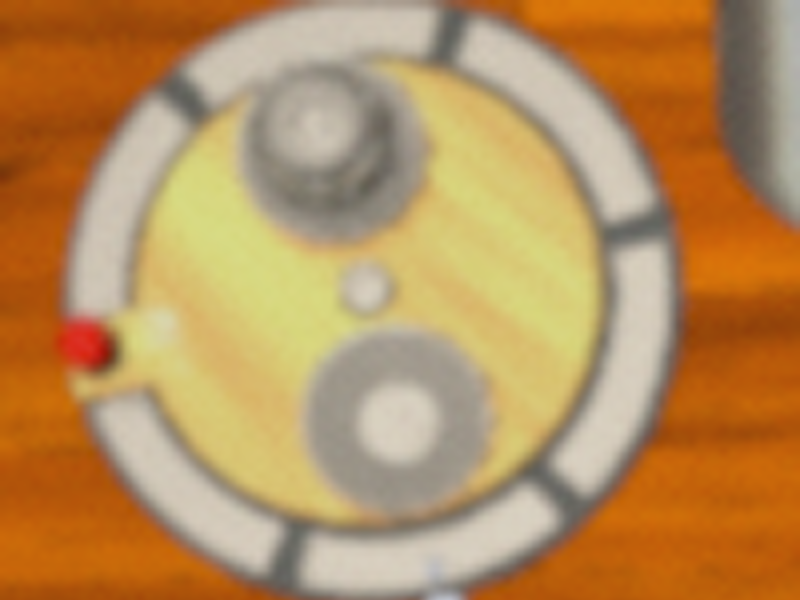

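View pics/w13.png

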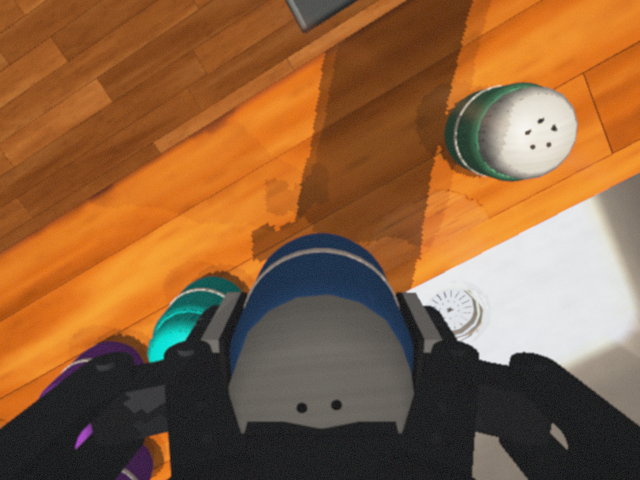

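```bash
python3 -c "
from h import *
o=readout.get_obs();print(shift([.461,.172,.165],o))"
```

```text
[222.2 401.6  -1. ]
```

```bash
python3 -m inch '[{"tx":11,"ty":20,"tz":0,"roll":0},{"tx":33,"ty":60,"tz":0,"roll":0},{"tx":58,"ty":105,"tz":0,"roll":0},{"tx":83,"ty":150,"tz":0,"roll":0},{"tx":108,"ty":195,"tz":0,"roll":0},{"tx":133,"ty":240,"tz":0,"roll":0},{"tx":158,"ty":285,"tz":0,"roll":0},{"tx":183,"ty":330,"tz":0,"roll":0},{"tx":205,"ty":370,"tz":0,"roll":0},{"tx":216,"ty":390,"tz":0,"roll":0}]' - 30; python3 -m inch '[{"tx":6,"ty":11.5,"tz":0,"roll":0},{"tx":6,"ty":11.5,"tz":0,"roll":0},{"tx":6,"ty":11.5,"tz":0,"roll":0},{"tx":6,"ty":11.5,"tz":0,"roll":0}]' - 30; python3 - <<'E'
from h import *
o=readout.get_obs();c=viewer.capture('wrist');print(yaw(o),o['q'].round(2),shift([.461,.172,.165],o));cv2.imwrite('pics/w14.png',c['pixels'][:,:,::-1])
s=viewer.capture('side');cv2.imwrite('pics/s14.png',cv2.resize(s['pixels'][90:290,220:420],(600,600))[:,:,::-1])
E
```

```text
time_s: 14.22
position: [0.4601, 0.1608, 0.1634]
ee_rot: [0.256, 0.967, -0.001, -0.001]
wrist_force: [-0.2, -0.2, -2.4]
width: 0.0556
time_s: 14.72
position: [0.4617, 0.1704, 0.1644]
ee_rot: [0.258, 0.966, 0.0, 0.0]
wrist_force: [-0.1, 0.2, -1.3]
width: 0.055
[150.1  60.1] [-0.88  0.08  0.46  1.91 -0.04  1.15  0.64] [ 1.4  1.  -0.6]
```

View pics/w14.png

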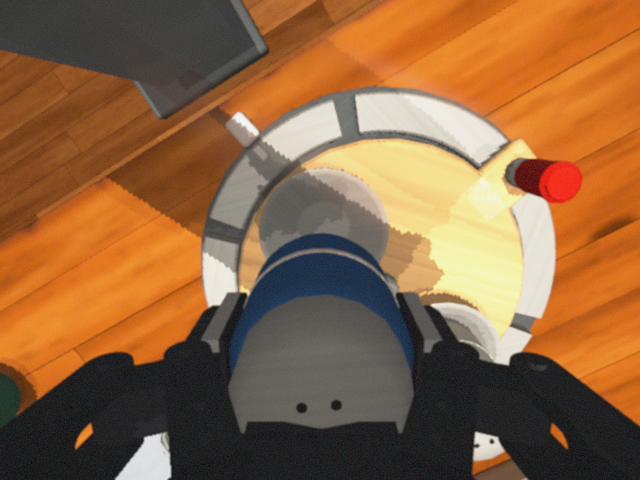

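View pics/s14.png

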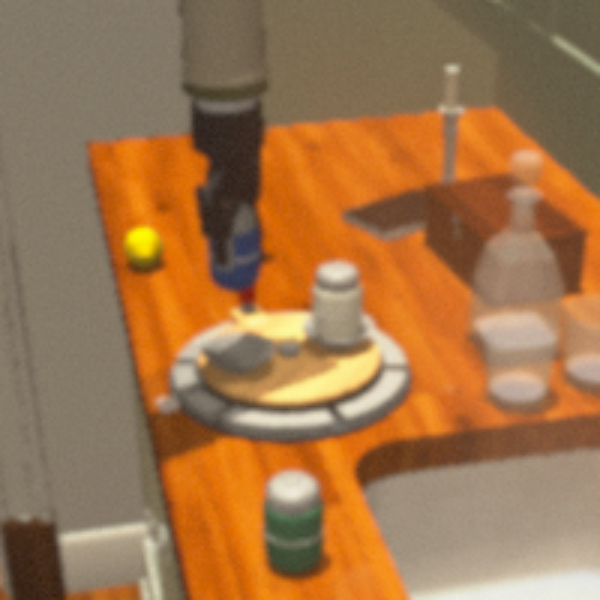

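```bash
python3 - <<'E'
from h import *
o=readout.get_obs();c=viewer.capture('wrist');im=c['pixels'].copy()
a=np.linspace(0,2*np.pi,90)
for r,z,col in((.043,.056,(0,255,0)),(.015,.038,(255,0,255))):
    for t in a:
        u=proj(c,np.array([.461+r*np.cos(t),.172+r*np.sin(t),z]),o);cv2.circle(im,tuple(int(round(v)) for v in u),0,col,-1)
cv2.imwrite('pics/w14c.png',cv2.resize(im[140:300,230:430],(800,640))[:600,:,::-1])
E
```

```text
(no output)
```

View pics/w14c.png

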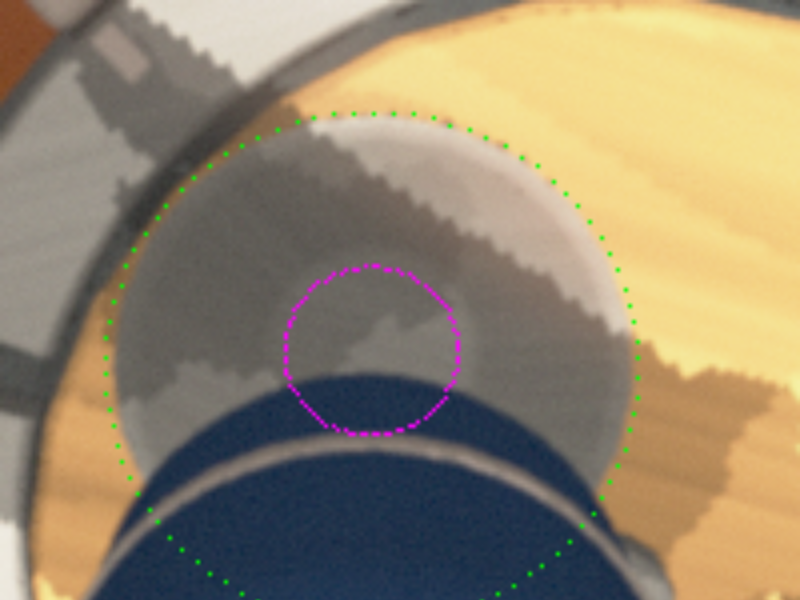

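```bash
python3 -m inch '[{"tx":1.4,"ty":1.6,"tz":15,"roll":0},{"tx":1.4,"ty":1.6,"tz":35,"roll":0},{"tx":1.4,"ty":1.6,"tz":52,"roll":0},{"tx":1.4,"ty":1.6,"tz":68,"roll":0},{"tx":1.4,"ty":1.6,"tz":80,"roll":0},{"tx":1.4,"ty":1.6,"tz":88,"roll":0},{"tx":1.4,"ty":1.6,"tz":88,"roll":0},{"tx":1.4,"ty":1.6,"tz":88,"roll":0}]' - 30; python3 - <<'E'
from h import *
o=readout.get_obs();c=viewer.capture('wrist');print(shift([.461,.172,.0678],o));cv2.imwrite('pics/w15.png',c['pixels'][:,:,::-1])
s=viewer.capture('side');cv2.imwrite('pics/s15.png',cv2.resize(s['pixels'][130:260,250:380],(600,600))[:,:,::-1])
E
```

```text
time_s: 15.88
position: [0.4614, 0.1738, 0.0767]
ee_rot: [0.257, 0.966, 0.0, 0.0]
wrist_force: [0.4, 0.5, -2.1]
width: 0.0552
[-0.6 -1.8  8.9]
```

View pics/w15.png

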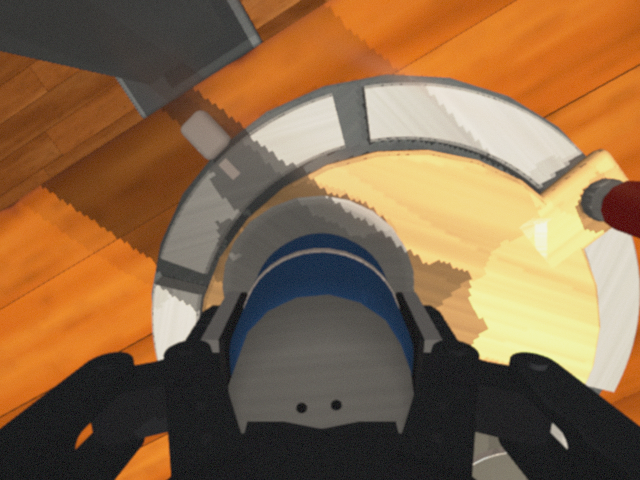

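View pics/s15.png

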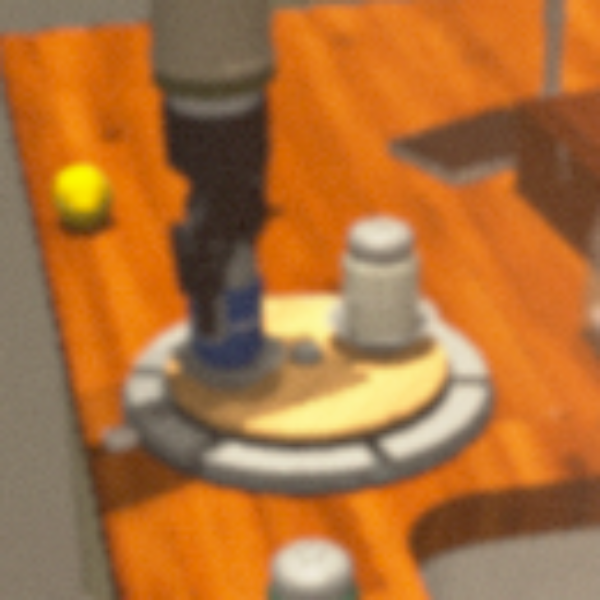

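The jar sits about 1 mm right of the rim centre (rim spans 223 to 413 px, jar centre about 321). I'll correct that and lower it slowly.

```bash
python3 -m inch '[{"tx":-0.3,"ty":-1.3,"tz":1.5,"roll":0},{"tx":-0.3,"ty":-1.3,"tz":3,"roll":0},{"tx":-0.3,"ty":-1.3,"tz":4.5,"roll":0},{"tx":-0.3,"ty":-1.3,"tz":6,"roll":0},{"tx":-0.3,"ty":-1.3,"tz":7,"roll":0},{"tx":-0.3,"ty":-1.3,"tz":7.5,"roll":0},{"tx":-0.3,"ty":-1.3,"tz":7.5,"roll":0}]' - 30
```

```text
time_s: 16.85
position: [0.4607, 0.1724, 0.0688]
ee_rot: [0.257, 0.966, 0.0, 0.0]
wrist_force: [1.0, -0.2, -1.5]
width: 0.0551
```

```bash
python3 -m inch '[{"tx":0,"ty":0,"tz":0.5,"roll":0},{"tx":0,"ty":0,"tz":1,"roll":0},{"tx":0,"ty":0,"tz":1,"roll":0}]' - 30
```

```text
time_s: 17.23
position: [0.4607, 0.1724, 0.0678]
ee_rot: [0.258, 0.966, 0.0, 0.0]
wrist_force: [0.0, -0.1, -2.1]
width: 0.055
```

```bash
python3 -m inch '[{"tx":0,"ty":0,"tz":0.5,"roll":0},{"tx":0,"ty":0,"tz":1,"roll":0},{"tx":0,"ty":0,"tz":1,"roll":0}]' - 30
```

```text
time_s: 17.6
position: [0.4612, 0.1726, 0.0677]
ee_rot: [0.258, 0.966, 0.001, 0.0]
wrist_force: [-2.7, -1.1, 9.9]
width: 0.0554
```

```bash
python3 -m inch '[{"tx":0,"ty":0,"tz":-0.4,"roll":0},{"tx":0,"ty":0,"tz":-0.4,"roll":0}]' - 20; python3 -m inch '[{"tx":0,"ty":0,"tz":0,"roll":0},{"tx":0,"ty":0,"tz":0,"roll":0},{"tx":0,"ty":0,"tz":0,"roll":0}]' 74 20; python3 -m inch '[{"tx":0,"ty":0,"tz":0,"roll":0},{"tx":0,"ty":0,"tz":0,"roll":0},{"tx":0,"ty":0,"tz":0,"roll":0}]' 100 20;python3 - <<'E'
from h import *
o=readout.get_obs();c=viewer.capture('wrist');print(o['wrist_force']);cv2.imwrite('pics/w16.png',c['pixels'][:,:,::-1])
s=viewer.capture('side');cv2.imwrite('pics/s16.png',cv2.resize(s['pixels'][130:260,250:380],(600,600))[:,:,::-1])
E
```

```text
time_s: 17.85
position: [0.4612, 0.1726, 0.0678]
ee_rot: [0.257, 0.966, 0.0, 0.0]
wrist_force: [-0.6, 0.1, 6.2]
width: 0.0551
time_s: 18.23
position: [0.4606, 0.1724, 0.0671]
ee_rot: [0.257, 0.966, -0.0, -0.0]
wrist_force: [0.6, -0.3, -0.3]
width: 0.0634
time_s: 18.6
position: [0.4606, 0.1724, 0.0672]
ee_rot: [0.257, 0.966, 0.0, -0.0]
wrist_force: [0.2, -0.6, 0.3]
width: 0.0857
[ 0.18261273 -0.62170176  0.3174828 ]
```

View pics/w16.png

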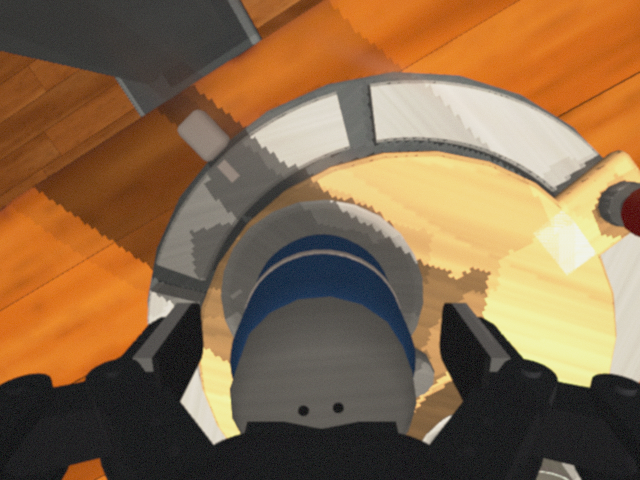

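View pics/s16.png

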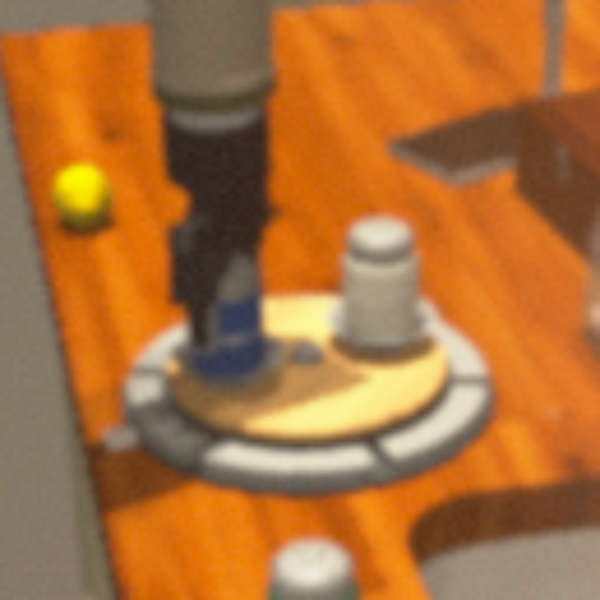

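Released and upright. I'll rise straight up and check.

```bash
python3 -m inch '[{"tx":0,"ty":0,"tz":-10,"roll":0},{"tx":0,"ty":0,"tz":-30,"roll":0},{"tx":0,"ty":0,"tz":-60,"roll":0},{"tx":0,"ty":0,"tz":-95,"roll":0},{"tx":0,"ty":0,"tz":-130,"roll":0},{"tx":0,"ty":0,"tz":-150,"roll":0},{"tx":0,"ty":0,"tz":-150,"roll":0},{"tx":0,"ty":0,"tz":-150,"roll":0}]' 100 20;python3 - <<'E'
from h import *
o=readout.get_obs();c=viewer.capture('wrist');cv2.imwrite('pics/w17.png',c['pixels'][:,:,::-1])
s=viewer.capture('side');cv2.imwrite('pics/s17.png',cv2.resize(s['pixels'][130:330,230:430],(600,600))[:,:,::-1])
E
```

```text
time_s: 19.7
position: [0.4603, 0.1722, 0.2166]
ee_rot: [0.257, 0.966, -0.0, -0.0]
wrist_force: [-0.1, -0.2, -0.7]
width: 0.0855
```

View pics/w17.png

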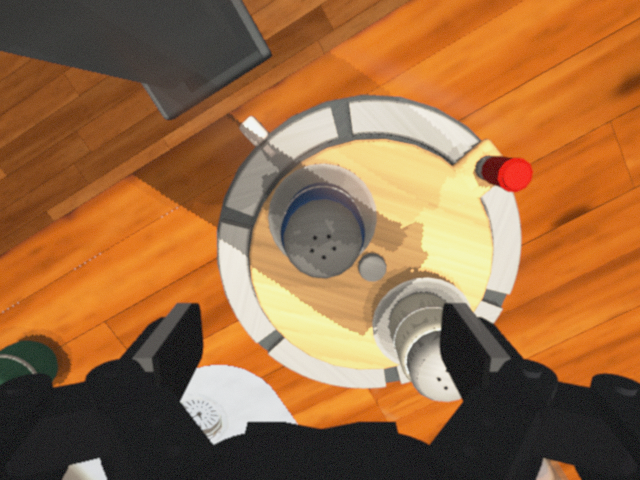

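View pics/s17.png

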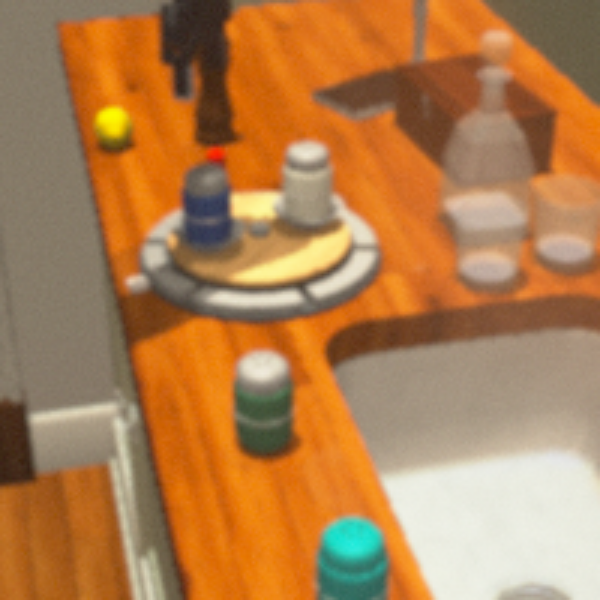

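```bash
python3 - <<'E'
from h import *
o=readout.get_obs();c=viewer.capture('wrist')
print('cap',onplane(c,(322,247),.130,o).round(4),'seat .461 .172')
for z in(.087,.095): print('knob',z,onplane(c,(513,174),z,o).round(4))
print('mark',onplane(c,(254,130),.012,o).round(4),'hub',onplane(c,(372,266),.038,o).round(4))
E
```

```text
cap [0.4606 0.1721 0.13  ] seat .461 .172
knob 0.087 [0.4914 0.3023 0.087 ]
knob 0.095 [0.4887 0.2994 0.095 ]
mark [0.3756 0.1555 0.012 ] hub [0.521  0.1863 0.038 ]
```

```bash
python3 -c "
from bench import bot
print(bot.job_done())"
```

```text
the job is handed in; nothing more can be done
None
```

I turned the carousel one hole clockwise, set the blue jar in the empty seat, let go and handed the job in at about 20 s of the 61 s allowed.

**Carousel:** I lifted the red knob about 12.6 mm, swung the plate 60° with it and lowered the pin. The spring was still pulling down at about 2.5 mm of lift, below the 8 mm at which the pin rides on the ring, so the pin is in the hole. After release, the close-up of the knob matched the one at the start with the pin down.

**Blue jar:** It touched down at about 10 N and stayed put when released. From above, its cap measures (0.4606, 0.1721) against an estimated seat centre of (0.461, 0.172), so it stands upright and centred.

**Other things:** The white jar still stands in its seat, and the green jar and lemon look unmoved in the last side picture. The pepper mill is partly hidden by the gripper there, but nothing came near it.

**Disagreement:** One last measurement was slightly off: the knob's position came out about 4 mm from where I expected it. It lies 120 mm from the axis instead of 122 mm, and fits the pin-down height better than a raised one. I took this as error in reading it near the edge of the picture.

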